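# Find the rocking corner and shim it

### The arm

A 7-joint arm with a two-finger parallel gripper is mounted at the origin on a cart in front of the work surface, level with it; the furniture and walls round the work are solid. World frame = base frame: x ahead of the robot, y to its left, z up, the work surface at z = 0. Lengths are in m, angles in degrees, forces in N, time in s.
With the tool pointing down it reaches from about 0.425 to 0.875 m from the base axis. Payload 4.7 kg.
Tool frame: the origin (TCP) lies midway between the tips of the shut fingers; the grasp point (between the pads) lies 19 mm behind it (env.grip_depth is the distance from the TCP to the grasp point, in m); z points along the fingers, y is the line along which they close (so a half turn about z gives the same grasp; the last joint's range is limited). The gripper opens to 87 mm and grips with 3 to 60 N. Pads are 19 mm wide; open, the fingers measure 117 mm over their backs; the gripper's body (75 mm by 190 mm) begins 51 mm behind the grasp point.
Start: joints at [75.865, 18.392, -4.016, 83.108, 1.295, 78.541, -3.26], TCP at [0.168, -0.628, 0.223] pointing down, gripper open.
Joint ranges: [-163.93, 163.93], [-17.29, 119.83], [-79.2, 71.16], [3.27, 140.29], [-89.18, 269.18], [5.43, 117.66], [-154.24, 154.24]. Speed limits (degrees/s): [147.25, 147.25, 180, 180, 180, 180, 180].

### API

Orientations are given as [roll, pitch, yaw] about the fixed x, y, z axes, in that order (R = Rz(yaw) Ry(pitch) Rx(roll)).
In Python, from cell import get_obs, optics, env, nets gives the robot as it stands.
- The arm moves only by the shell command python3 -m creep 'ROWS' [FORCE]. ROWS is JSON, a list of rows, each an object of numbers: "wx", "wy", "wz": the turn, a rotation vector about the tool's x, y, z in degrees; "tx", "ty", "tz": the shift along the tool's x, y, z in mm; "gripper": the opening, from -1 (shut) to 1 (fully open). A call has 1 to 5 rows; each row is the pose to reach, as a shift and turn from the pose commanded when the call began, along the tool's axes at that moment; what a row does not reach only later rows make up. A row lasts 1/12 s, in which the tool goes at most 41.7 mm and 7.16 degrees, less where a joint would pass 70% of its speed; a pose out of reach is approached as far as the arm can. A call with a gripper value outside its range is refused whole. The fingers move at their own pace and stop on an object; FORCE is the grip in N (left out, the last holds). Time passes only in rows, so rows that repeat a pose let the fingers close. It gives the time, the measured TCP pose, the force, the opening and the grip force at its end, in the units of the state.
- get_obs(): the state, without advancing time (a new reading comes with each control period).
- optics.read_camera(name): name is "side" or "top"; returns (picture, depth): 384x512x3 uint8, red, green, blue; 384x512 float32, m along the optical axis (not along the pixel's ray), 0 where there is no reading.
- optics.camera_info(name): a dict with "fovy" (degrees; the focal length in pixels is half the picture's height over the tangent of half this angle, whatever the lens; pixels are square), "cx", "cy" (the principal point, pixels), "R" (3x3) and "t" (3): a world point X has camera coordinates R X + t. Camera axes: x right, y down, z forward; pixel columns grow to the right and rows downward; lengths in m; the calibration is good to about 2 mm. A picture is of the moment at which its call begins. camera_info takes no time and is no camera call.
- env.sign_off(): hands the job in; it is judged then, once.
Trained networks look in the newest picture that a camera, given by its name, has taken for a name from the list of things; names that differ only in an ending like _2 or _b are one class to them, and where a whole thing is asked for, a point or a joint stands for the part that bears it (a point fixed in the world has none). Each returns a list of dicts, best first, with "confidence" (0 to 1); they miss things now and then, are a little off and sometimes report something else, mostly with a low value. They report only what shows in the picture. A call takes as long as a camera call. They do not tell look-alikes from the thing itself.
- nets.look_for(query, camera): "point" ([x, y, z] in m, in world coordinates, good to about 4 mm: the middle of the surface that is visible of it).
- nets.place_of(query, camera): "point" ([x, y, z] in m, in world coordinates, good to about 4 mm: a listed point, or the origin of a listed thing).
The state is a dict: "time_s": time; "qpos": joint angles; "joint_velocities": joint speeds; "effort": joint torques, N m; "tool_pos": TCP position; "tool_rot": TCP orientation; "force": force on the tool from outside, world axes, zero at the start; "wrist_torque": the same for the moment, N m; "grip_width": finger opening in m; "grasp_force": force on a finger pad.
Only numpy, scipy, OpenCV 4.12 (cv2) and the standard library are available. Lean on these libraries where they do the work, as an engineer would, in place of code of your own. Each camera call takes 0.05 s, during which the arm holds its last target. There are 200 camera calls.

### The job

The aluminium levelling plate that carries the stack of slides rocks at one of its four corners. With all the orange tabs still up, press down on its corners with the fingertips one after another until you find the one that gives; let go of it, then press down that corner's own orange shim tab until it lies flat. Leave the other three tabs standing, pick nothing up, and leave the plate, the slides and the other things in their places.

Things in the scene. Friction and masses are not known exactly. Their poses are not given: they have to be found in the camera images.
- base: Grey base of a levelling stand, fixed to the desk, 130 (x) x 240 (y) x 8 mm; origin at the centre of its underside, z up; it may be turned any way round. At each of its two narrow ends (+y and -y) two orange shim tabs stand up side by side; each tab belongs to the plate corner nearest to it.
- plate: Loose aluminium plate, 130 x 130 x 10 mm, 0.8 kg, on four feet; underside 26 mm, top 36 mm above the desk; origin at the centre of its underside, axes as the base's. A black ring marks each corner, above a foot. Three corners are rigid; the rocking one gives from about 4 N, is down 5 mm at about 5.5 N pressed at its ring (the opposite corner rises), and springs back. At rest the plate is level.
- corner_a (a point): Centre of the black ring on top of one plate corner, +48 mm in x and +48 mm in y from the plate's centre. Any of the four may be the one that rocks.
- corner_b (a point): Centre of the black ring on top of one plate corner, +48 mm in x and -48 mm in y from the plate's centre. Any of the four may be the one that rocks.
- corner_c (a point): Centre of the black ring on top of one plate corner, -48 mm in x and +48 mm in y from the plate's centre. Any of the four may be the one that rocks.
- corner_d (a point): Centre of the black ring on top of one plate corner, -48 mm in x and -48 mm in y from the plate's centre. Any of the four may be the one that rocks.
- shim_a (a joint): Hinge of the orange shim tab that belongs to corner_a, rad: 0 = standing up at 35 degrees, 0.61 = flat (end stop, only at the rocking corner: at a sound corner there is no gap for the shim and the tab jams at 0.32). Pushing its free end straight down with about 5 N turns it; it stays where it is left. Flat, it props the plate.
- shim_a_pad (a point): Point on the upper face of that tab, 30 mm outward from its hinge, which runs along the base's x axis at +22 mm in x, +75 mm in y, 20 mm above the desk. The tab is 22 mm wide, 4 mm thick and reaches 42 mm outward (+y of the base) from the hinge; as the tab goes flat this point comes down to 22 mm above the desk and moves about 6 mm outward.
- shim_b (a joint): Hinge of the orange shim tab that belongs to corner_b, rad: 0 = standing up at 35 degrees, 0.61 = flat (end stop, only at the rocking corner: at a sound corner there is no gap for the shim and the tab jams at 0.32). Pushing its free end straight down with about 5 N turns it; it stays where it is left. Flat, it props the plate.
- shim_b_pad (a point): Point on the upper face of that tab, 30 mm outward from its hinge, which runs along the base's x axis at +22 mm in x, -75 mm in y, 20 mm above the desk. The tab is 22 mm wide, 4 mm thick and reaches 42 mm outward (-y of the base) from the hinge; as the tab goes flat this point comes down to 22 mm above the desk and moves about 6 mm outward.
- shim_c (a joint): Hinge of the orange shim tab that belongs to corner_c, rad: 0 = standing up at 35 degrees, 0.61 = flat (end stop, only at the rocking corner: at a sound corner there is no gap for the shim and the tab jams at 0.32). Pushing its free end straight down with about 5 N turns it; it stays where it is left. Flat, it props the plate.
- shim_c_pad (a point): Point on the upper face of that tab, 30 mm outward from its hinge, which runs along the base's x axis at -22 mm in x, +75 mm in y, 20 mm above the desk. The tab is 22 mm wide, 4 mm thick and reaches 42 mm outward (+y of the base) from the hinge; as the tab goes flat this point comes down to 22 mm above the desk and moves about 6 mm outward.
- shim_d (a joint): Hinge of the orange shim tab that belongs to corner_d, rad: 0 = standing up at 35 degrees, 0.61 = flat (end stop, only at the rocking corner: at a sound corner there is no gap for the shim and the tab jams at 0.32). Pushing its free end straight down with about 5 N turns it; it stays where it is left. Flat, it props the plate.
- shim_d_pad (a point): Point on the upper face of that tab, 30 mm outward from its hinge, which runs along the base's x axis at -22 mm in x, -75 mm in y, 20 mm above the desk. The tab is 22 mm wide, 4 mm thick and reaches 42 mm outward (-y of the base) from the hinge; as the tab goes flat this point comes down to 22 mm above the desk and moves about 6 mm outward.
- slides: Pale green stack of glass slides with a cream band, 29 (x) x 78 (y) x 21 mm, lying loose near the middle of the plate, its long side along the y axis of the plate; origin at the centre of its underside.
- blue_dye: Bystander: blue dropper bottle, 24 mm across, 69 tall, loose; origin at the centre of its underside.
- green_dye: Bystander: green dropper bottle, 24 mm across, 69 tall, loose; origin at the centre of its underside.
- mailer: Bystander: flat dark-blue slide mailer box, 31 x 83 x 22 mm, loose; origin at the centre of its underside.
- tape: Bystander: roll of cream tape lying flat, 77 mm across, 16 high, loose; origin at the centre of its underside.
- tweezers_1: Bystander: steel tweezers lying on the desk, 12 x 120 x 8 mm, loose; origin at the centre of its underside.
There are look-alikes about, which are no part of the job. Of the things that look like the plate, the larger one is meant.

How it is judged (in metres and radians):
On the way, in this order (a step that is already met when the one before it is completed fails the run):
1. the rocking corner has been pressed down by more than 3 mm while all four shim tabs stand up (value of joint each of shim_a, shim_b, shim_c, shim_d below 0.15 rad and z of any of corner_a, corner_b, corner_c, corner_d in the frame of base below 0.033 m), for 0.1 s.
2. the corner has been let go and the plate has come back level, the tabs still up (value of joint each of shim_a, shim_b, shim_c, shim_d below 0.15 rad and angle between plate's own z axis and vertical below 0.02 rad), for 0.1 s.
At the end, for the whole second after the job is handed in: The shim tab of the corner that rocks lies flat (beyond 0.53 of 0.61 rad), the other three stand up (under 0.15 rad), and the plate lies still and level (within 0.02 rad) on its feet, within 12 mm and 0.1 rad of its place, the slides lying on it within 30 mm of its middle (((value of joint shim_a above 0.53 rad and value of joint each of shim_b, shim_c, shim_d below 0.15 rad) or (value of joint shim_b above 0.53 rad and value of joint each of shim_a, shim_c, shim_d below 0.15 rad) or (value of joint shim_c above 0.53 rad and value of joint each of shim_a, shim_b, shim_d below 0.15 rad) or (value of joint shim_d above 0.53 rad and value of joint each of shim_a, shim_b, shim_c below 0.15 rad)) and angle between plate's own z axis and vertical below 0.02 rad and z of plate in the frame of base between 0.023 and 0.029 m and horizontal distance between plate and base below 0.012 m and angle between the x axis of plate and the x axis of base, either way round below 0.1 rad and linear speed of plate below 0.01 m/s and horizontal distance between slides and plate below 0.03 m and angle between slides's own z axis and vertical below 0.1 rad); the robot touches nothing.
It fails at once if the plate is lifted off its feet or shoved more than 15 mm along (z of plate in the frame of base above 0.034 m or horizontal distance between plate and base above 0.015 m).
It fails at once if the stack of slides is lifted, tipped over, or shifted to more than 30 mm from the plate's middle (z of slides in the frame of plate above 0.018 m or angle between slides's own z axis and vertical above 0.4 rad or horizontal distance between slides and plate above 0.03 m).
It fails at once if a bystander on the desk is moved by more than 20 mm (distance of any of blue_dye, green_dye, mailer, tape, tweezers_1 from where it was at the start of the episode above 0.02 m).
It also fails if it takes over 64 s, if anything falls off the work surface, if the arm or the gripper's body presses on something with over 40 N, if the wrist force passes 120 N, or if a joint passes its speed limit or range.

## Working session

There is one attempt and no reset: what is moved stays moved. The work goes in short steps, Python scripts to look and compute and a shell command to move; the robot and the scene stay as the last step left them, time stands still between calls to the robot, and variables do not carry over. Pictures are saved under pics/ and viewed, at most 10 in all, crops included, and the job is handed in when it is done.

```bash
mkdir -p pics; ls; cat > h.py <<'E'
import numpy as np,cv2
from cell import get_obs,optics,env,nets
def cam(n):
    c=optics.camera_info(n);f=192/np.tan(np.radians(c['fovy']/2));return c,f
def proj(n,X):
    c,f=cam(n);p=np.array(c['R'])@np.array(X)+np.array(c['t']);return np.round([f*p[0]/p[2]+c['cx'],f*p[1]/p[2]+c['cy']],1)
def cloud(n,d):
    c,f=cam(n);v,u=np.mgrid[:384,:512]
    P=np.stack([(u-c['cx'])/f*d,(v-c['cy'])/f*d,d],-1)
    return (P-np.array(c['t']))@np.array(c['R'])
E
python3 - <<'E'
from h import *
for n in('top','side'):
    p,d=optics.read_camera(n);cv2.imwrite(f'pics/{n}0.png',p[:,:,::-1]);np.savez(f'{n}0.npz',p=p,d=d)
for q in('plate','base','slides','shim_a_pad','corner_a','shim_a'):
    for r in nets.place_of(q,'top'): print(q,np.round(r['point'],3),round(r['confidence'],2),proj('top',r['point']))
s=get_obs();print(s['time_s'],s['tool_pos'],s['tool_rot'],s['force'])
E
```

```text
pics
plate [0.536 0.163 0.028] 0.61 [271.  178.3]
plate [ 0.427  0.588 -0.001] 0.6 [132.6 217.1]
base [0.534 0.162 0.03 ] 0.48 [271.4 178.9]
base [0.513 0.067 0.04 ] 0.36 [303.4 184.6]
slides [0.537 0.161 0.034] 0.8 [271.7 177.6]
shim_a_pad [0.475 0.14  0.033] 0.7 [279.3 197.8]
shim_a_pad [0.606 0.242 0.042] 0.67 [244.5 154.9]
shim_a_pad [0.518 0.23  0.041] 0.55 [248.9 183.7]
shim_a_pad [0.477 0.082 0.037] 0.27 [298.7 196.8]
corner_a [0.467 0.608 0.007] 0.96 [125.5 203.8]
corner_a [0.402 0.63  0.003] 0.93 [118.2 225.6]
corner_a [0.521 0.23  0.038] 0.85 [248.8 183.1]
corner_a [0.555 0.099 0.036] 0.83 [292.1 171.2]
corner_a [0.448 0.542 0.009] 0.82 [146.9 209.7]
corner_a [0.386 0.566 0.004] 0.67 [139.  230.3]
corner_a [0.606 0.183 0.039] 0.62 [264.  154.9]
corner_a [0.476 0.144 0.032] 0.55 [278.  197.7]Traceback (most recent call last):
  File "<stdin>", line 5, in <module>
ValueError: it knows: base, blue_dye, corner, green_dye, mailer, plate, shim_a_pad, shim_b_pad, shim_c_pad, shim_d_pad, slides, tape, tweezers
```

View pics/top0.png

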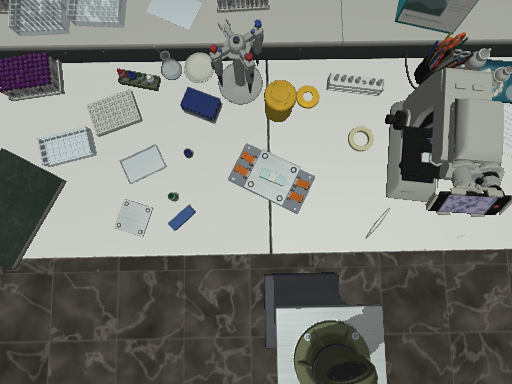

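View pics/side0.png

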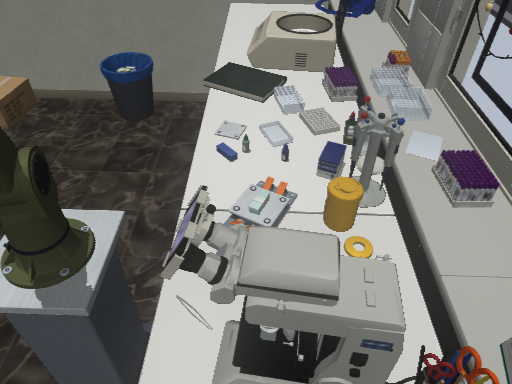

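Plate candidates: the plate at (271,178) px, which carries the slides between four orange tabs and is the larger one, and a small bare plate at (133,217). The first fits. I'll confirm it in a crop, fit its pose and check the approach lane past the microscope.

```bash
cat > fit.py <<'E'
from h import *
from scipy.optimize import least_squares
z=np.load('top0.npz');p,d=z['p'],z['d'];W=cloud('top',d)
hsv=cv2.cvtColor(p,cv2.COLOR_RGB2HSV)
m=((hsv[...,0]>5)&(hsv[...,0]<18)&(hsv[...,1]>150)).astype('u1');m[:140]=0;m[215:]=0;m[:,:220]=0;m[:,330:]=0
n,l,st,c=cv2.connectedComponentsWithStats(m)
for i in range(1,n):
    if st[i,4]>5: print('orange',c[i].round(1),st[i],W[l==i].mean(0).round(3),'zmax',W[l==i][:,2].max().round(3))
cs=np.array([[.521,.230],[.555,.099],[.606,.183],[.476,.144]])
loc=np.array([[-48,48],[48,-48],[48,48],[-48,-48]])/1e3
def T(q,P): 
    c,s=np.cos(q[2]),np.sin(q[2]);return P@np.array([[c,s],[-s,c]])+q[:2]
q=least_squares(lambda q:(T(q,loc)-cs).ravel(),[.54,.16,-.48]).x
print('pose',q[:2].round(4),np.degrees(q[2]).round(2))
for nm,P in zip('cbad',loc): print(nm,T(q,P).round(4),proj('top',[*T(q,P),.036]))
for nm,P in zip('abcd',np.array([[22,99],[22,-99],[-22,99],[-22,-99]])/1e3): print('pad',nm,T(q,P).round(4),proj('top',[*T(q,P),.039]))
# tall things near lane
for n in('top','side'):
    W=cloud(n,np.load(n+'0.npz')['d']).reshape(-1,3)
    for y in np.arange(-.6,.4,.1):
        a=W[(abs(W[:,1]-y)<.05)&(W[:,2]>.1)&(W[:,2]<.8)&(W[:,0]>.3)&(W[:,0]<.9)]
        if len(a): print(n,y.round(1),'x',a[:,0].min().round(2),a[:,0].max().round(2),'zmax',a[:,2].max().round(2))
cr=cv2.resize(p[130:230,200:340],None,fx=5,fy=5,interpolation=cv2.INTER_CUBIC)
cv2.imwrite('pics/crop1.png',cr[:,:,::-1])
s=get_obs();print(s)
E
python3 fit.py
```

```text
orange [247.4 156.9] [241 151  14  12  90] [0.599 0.233 0.046] zmax 1.112
orange [241.1 169.8] [235 164  14  12  89] [0.562 0.253 0.035] zmax 0.05
orange [302.1 183.5] [295 178  15  12  89] [0.517 0.07  0.034] zmax 0.047
orange [295.8 196.5] [289 191  14  11  89] [0.477 0.092 0.047] zmax 1.112
pose [0.5395 0.164 ] -29.37
c [0.5212 0.2294] [249.1 183. ]
b [0.5578 0.0986] [292.2 170.3]
a [0.6049 0.1823] [264.2 155.4]
d [0.4741 0.1457] [277.3 198.1]
pad a [0.6072 0.2395] [245.3 154.7]
pad b [0.5101 0.0669] [303.4 185.6]
pad c [0.5689 0.2611] [238.3 167.3]
pad d [0.4718 0.0885] [296.6 198.5]
top -0.5 x 0.82 0.89 zmax 0.15
top -0.4 x 0.82 0.9 zmax 0.19
top -0.3 x 0.4 0.9 zmax 0.4
top -0.2 x 0.41 0.77 zmax 0.41
top 0.1 x 0.71 0.8 zmax 0.14
top 0.2 x 0.72 0.88 zmax 0.3
top 0.3 x 0.8 0.9 zmax 0.3
side -0.6 x 0.54 0.54 zmax 0.79
side -0.4 x 0.53 0.9 zmax 0.3
side -0.3 x 0.4 0.9 zmax 0.4
side -0.2 x 0.4 0.75 zmax 0.41
side 0.1 x 0.71 0.8 zmax 0.14
side 0.2 x 0.72 0.89 zmax 0.3
side 0.3 x 0.8 0.9 zmax 0.3
{'time_s': 0.35, 'qpos': array([75.86553798, 18.4046835 , -4.01508534, 83.12044654,  1.29805401,
       78.53823166, -3.25840211]), 'joint_velocities': array([-0.00478538, -0.06763807, -0.02192531, -0.18769907,  0.09650198,
        0.04976332,  0.00195773]), 'effort': array([ 2.82571555e-04, -4.90445280e+01, -4.02367422e-01, -3.12229908e+01,
       -6.37758267e-02,  3.73888097e-02,  5.62258617e-05]), 'tool_pos': array([ 0.16752205, -0.62796641,  0.22232853]), 'tool_rot': array([-1.79981954e+02,  6.38138328e-03,  1.49447873e+01]), 'force': array([-0.57569055, -0.17500692,  0.11072867]), 'wrist_torque': array([-0.0379543 ,  0.00704341,  0.02255124]), 'grasp_force': 0.0, 'grip_width': 0.08728872711050069}
```

View pics/crop1.png

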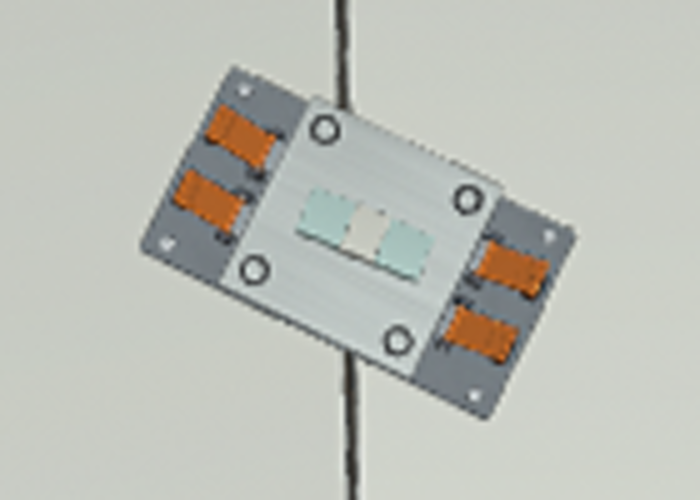

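The crop shows the grey base with four orange tabs, and the aluminium plate with the slides and rings at full-picture px (265,156), (293,170), (251,184), (279,198). This is the larger plate, so it's the one meant. I'll refit its pose from these pixels.

```bash
cat > pose.py <<'E'
from h import *
from scipy.optimize import least_squares
loc={'a':(48,48),'b':(48,-48),'c':(-48,48),'d':(-48,-48)}
loc={k:np.array(v)/1e3 for k,v in loc.items()}
pad={k:np.array([np.sign(v[0])*.022,np.sign(v[1])*.099]) for k,v in loc.items()}
tip={k:np.array([np.sign(v[0])*.022,np.sign(v[1])*.092]) for k,v in loc.items()}
px={'a':(264.6,155.6),'b':(293.2,169.6),'c':(250.6,183.6),'d':(279.2,197.8)}
po={'a':(247.4,156.9),'c':(241.1,169.8),'b':(302.1,183.5),'d':(295.8,196.5)}
def T(q,P):
    c,s=np.cos(q[2]),np.sin(q[2]);return P@np.array([[c,s],[-s,c]])+q[:2]
q=least_squares(lambda q:np.concatenate([proj('top',[*T(q,loc[k]),.036])-px[k] for k in px]),[.54,.16,-.46],diff_step=1e-3).x
E
cat > go.py <<'E'
import sys;from pose import *
def go(x,y,z,yaw):
    from scipy.spatial.transform import Rotation as R
    s=get_obs();A=R.from_euler('xyz',s['tool_rot'],degrees=True);B=R.from_euler('xyz',[180,0,yaw],degrees=True)
    print('t',(A.inv().apply(np.array([x,y,z])-s['tool_pos'])*1e3).round(1),'w',np.degrees((A.inv()*B).as_rotvec()).round(2),'at',s['tool_pos'].round(4),s['tool_rot'].round(2),'F',s['force'].round(2))
if __name__=='__main__': go(*map(float,sys.argv[1:]))
E
python3 - <<'E'
from go import *
print(q,np.degrees(q[2]))
for k in loc: print(k,T(q,loc[k]).round(4),'res',proj('top',[*T(q,loc[k]),.036])-px[k],'pad',T(q,pad[k]).round(4),'tabres',proj('top',[*T(q,tip[k]),.035])-po[k])
E
python3 go.py .21 -.56 .5 40; python3 go.py .52 .22 .5 64
```

```text
[ 0.53951999  0.16046962 -0.46002176] -26.357305211713573
a [0.6038 0.1822] res [-0.3  0.1] pad [0.6032 0.2394] tabres [0.1 0.4]
b [0.5612 0.0961] res [-0.2 -0.5] pad [0.5153 0.062 ] tabres [ 0.6 -0.4]
c [0.5178 0.2248] res [0.  0.5] pad [0.5638 0.2589] tabres [0.1 0.4]
d [0.4752 0.1388] res [ 0.4 -0.1] pad [0.4759 0.0815] tabres [ 0.8 -0.3]
t [  58.5  -54.8 -277.7] w [-2.000e-02  0.000e+00 -2.506e+01] at [ 0.1675 -0.628   0.2223] [-1.7998e+02  1.0000e-02  1.4940e+01] F [-0.58 -0.18  0.11]
t [ 559.2 -728.5 -277.5] w [-2.000e-02 -0.000e+00 -4.906e+01] at [ 0.1675 -0.628   0.2223] [-1.7998e+02  1.0000e-02  1.4940e+01] F [-0.58 -0.18  0.11]
```

```bash
python3 -m creep '[{"tz":-40,"gripper":-1},{"tz":-80,"gripper":-1},{"tz":-120,"gripper":-1},{"tz":-160,"gripper":-1},{"tz":-200,"gripper":-1}]'; python3 -m creep '[{"tz":-40,"wz":-6},{"tz":-70,"wz":-12},{"tz":-70,"wz":-18},{"tz":-70,"wz":-24},{"tz":-70,"wz":-24}]'; python3 go.py .52 .22 .5 64
```

```text
t [ 559.2 -728.5 -277.5] w [-2.000e-02 -0.000e+00 -4.906e+01] at [ 0.1675 -0.628   0.2223] [-1.7998e+02  1.0000e-02  1.4940e+01] F [-0.58 -0.18  0.11]validation failed for argument at $[0]...
validation failed for argument at $[0]...
```

```bash
python3 -m creep '[{"wx":0,"wy":0,"wz":0,"tx":0,"ty":0,"tz":-40,"gripper":-1},{"wx":0,"wy":0,"wz":0,"tx":0,"ty":0,"tz":-80,"gripper":-1},{"wx":0,"wy":0,"wz":0,"tx":0,"ty":0,"tz":-120,"gripper":-1},{"wx":0,"wy":0,"wz":0,"tx":0,"ty":0,"tz":-160,"gripper":-1},{"wx":0,"wy":0,"wz":0,"tx":0,"ty":0,"tz":-200,"gripper":-1}]' 2>&1|tail -5; python3 go.py .52 .22 .5 64
```

```text
tool_pos: [0.1674, -0.6276, 0.4248]
tool_rot: [180.0, 0.0, 14.9]
force: [0.7, -2.2, 1.2]
grip_width: 0.0617
grasp_force: 0.0
t [ 559.2 -728.   -75.7] w [ 3.000e-02  2.000e-02 -4.906e+01] at [ 0.1674 -0.6276  0.4248] [179.96   0.    14.94] F [ 0.74 -2.21  1.2 ]
```

```bash
python3 -m creep '[{"wx":0,"wy":0,"wz":-4,"tx":30,"ty":-20,"tz":-17,"gripper":-1},{"wx":0,"wy":0,"wz":-8,"tx":60,"ty":-40,"tz":-34,"gripper":-1},{"wx":0,"wy":0,"wz":-12,"tx":90,"ty":-60,"tz":-51,"gripper":-1},{"wx":0,"wy":0,"wz":-16,"tx":120,"ty":-80,"tz":-68,"gripper":-1},{"wx":0,"wy":0,"wz":-20,"tx":150,"ty":-100,"tz":-80,"gripper":-1}]' 2>&1|tail -5; python3 go.py .46 -.28 .5 50;python3 go.py .52 .22 .5 64
```

```text
tool_pos: [0.2877, -0.4913, 0.5044]
tool_rot: [179.9, 0.0, 35.1]
force: [0.2, -0.2, 0.2]
grip_width: 0.0281
grasp_force: 0.0
t [262.6 -73.7   4.2] w [  0.12   0.03 -14.87] at [ 0.2877 -0.4913  0.5044] [1.7988e+02 1.0000e-02 3.5130e+01] F [ 0.19 -0.16  0.17]
t [ 599.3 -448.1    3.3] w [  0.12   0.04 -28.87] at [ 0.2877 -0.4913  0.5044] [1.7988e+02 1.0000e-02 3.5130e+01] F [ 0.19 -0.16  0.17]
```

```bash
python3 -m creep '[{"wx":0,"wy":0,"wz":-3,"tx":38,"ty":-13,"tz":0,"gripper":-1},{"wx":0,"wy":0,"wz":-6,"tx":76,"ty":-26,"tz":0,"gripper":-1},{"wx":0,"wy":0,"wz":-9,"tx":114,"ty":-40,"tz":0,"gripper":-1},{"wx":0,"wy":0,"wz":-12,"tx":152,"ty":-55,"tz":0,"gripper":-1},{"wx":0,"wy":0,"wz":-15,"tx":190,"ty":-72,"tz":0,"gripper":-1}]' 2>&1|tail -5; python3 go.py .52 .22 .5 64
```

```text
tool_pos: [0.402, -0.3232, 0.5026]
tool_rot: [180.0, 0.0, 50.1]
force: [1.0, -0.1, 0.3]
grip_width: 0.0014
grasp_force: 0.0
t [ 492.3 -258.1    2.3] w [  0.03   0.02 -13.93] at [ 0.402  -0.3232  0.5026] [1.7997e+02 2.0000e-02 5.0070e+01] F [ 0.97 -0.14  0.28]
```

```bash
python3 -m creep '[{"wx":0,"wy":0,"wz":-3,"tx":36,"ty":-19,"tz":0,"gripper":-1},{"wx":0,"wy":0,"wz":-6,"tx":72,"ty":-38,"tz":0,"gripper":-1},{"wx":0,"wy":0,"wz":-9,"tx":108,"ty":-57,"tz":0,"gripper":-1},{"wx":0,"wy":0,"wz":-12,"tx":144,"ty":-76,"tz":0,"gripper":-1},{"wx":0,"wy":0,"wz":-14,"tx":180,"ty":-95,"tz":0,"gripper":-1}]' 2>&1|tail -5; python3 go.py .518 .225 .5 64
```

```text
tool_pos: [0.4443, -0.1238, 0.5028]
tool_rot: [179.9, 0.0, 64.1]
force: [-0.5, -0.4, 0.4]
grip_width: 0.0006
grasp_force: 0.0
t [345.9 -86.2   2.5] w [0.05 0.03 0.08] at [ 0.4443 -0.1238  0.5028] [1.7995e+02 3.0000e-02 6.4080e+01] F [-0.52 -0.38  0.44]
```

```bash
python3 -m creep '[{"wx":0,"wy":0,"wz":0,"tx":39,"ty":-10,"tz":0,"gripper":-1},{"wx":0,"wy":0,"wz":0,"tx":78,"ty":-20,"tz":0,"gripper":-1},{"wx":0,"wy":0,"wz":0,"tx":117,"ty":-30,"tz":0,"gripper":-1},{"wx":0,"wy":0,"wz":0,"tx":156,"ty":-40,"tz":0,"gripper":-1},{"wx":0,"wy":0,"wz":0,"tx":195,"ty":-50,"tz":0,"gripper":-1}]' 2>&1|tail -5; python3 go.py .518 .225 .12 64
```

```text
tool_pos: [0.4848, 0.0732, 0.503]
tool_rot: [179.9, 0.0, 63.9]
force: [1.2, 0.1, 0.2]
grip_width: 0.0006
grasp_force: 0.0
t [151.  -37.6 382.9] w [ 0.1   0.01 -0.09] at [0.4848 0.0732 0.503 ] [1.799e+02 1.000e-02 6.391e+01] F [1.2  0.08 0.24]
```

```bash
python3 -m creep '[{"wx":0,"wy":0,"wz":0,"tx":30,"ty":-8,"tz":25,"gripper":-1},{"wx":0,"wy":0,"wz":0,"tx":60,"ty":-16,"tz":50,"gripper":-1},{"wx":0,"wy":0,"wz":0,"tx":90,"ty":-24,"tz":75,"gripper":-1},{"wx":0,"wy":0,"wz":0,"tx":120,"ty":-32,"tz":100,"gripper":-1},{"wx":0,"wy":0,"wz":0,"tx":150,"ty":-38,"tz":125,"gripper":-1}]' 2>&1|tail -5;  python3 -m creep '[{"wx":0,"wy":0,"wz":0,"tx":0,"ty":0,"tz":41,"gripper":-1},{"wx":0,"wy":0,"wz":0,"tx":0,"ty":0,"tz":82,"gripper":-1},{"wx":0,"wy":0,"wz":0,"tx":0,"ty":0,"tz":120,"gripper":-1},{"wx":0,"wy":0,"wz":0,"tx":0,"ty":0,"tz":160,"gripper":-1},{"wx":0,"wy":0,"wz":0,"tx":0,"ty":0,"tz":190,"gripper":-1}]' 2>&1|tail -5; python3 go.py .518 .225 .05 64
```

```text
tool_pos: [0.5165, 0.2243, 0.3768]
tool_rot: [179.9, -0.0, 64.0]
force: [1.8, -0.6, -0.2]
grip_width: 0.0004
grasp_force: 0.0
tool_pos: [0.5156, 0.2218, 0.1844]
tool_rot: [-179.9, 0.1, 63.9]
force: [-0.6, -1.0, -0.7]
grip_width: 0.0004
grasp_force: 0.0
t [  4.2   1.  134.3] w [-0.08  0.13 -0.05] at [0.5156 0.2218 0.1844] [-1.7992e+02  1.3000e-01  6.3950e+01] F [-0.56 -0.97 -0.73]
```

```bash
python3 -m creep '[{"wx":0,"wy":0,"wz":0,"tx":2,"ty":1,"tz":40,"gripper":-1},{"wx":0,"wy":0,"wz":0,"tx":4,"ty":1,"tz":80,"gripper":-1},{"wx":0,"wy":0,"wz":0,"tx":4,"ty":1,"tz":115,"gripper":-1},{"wx":0,"wy":0,"wz":0,"tx":4,"ty":1,"tz":140,"gripper":-1},{"wx":0,"wy":0,"wz":0,"tx":4,"ty":1,"tz":140,"gripper":-1}]' 2>&1|tail -5;  python3 -m creep '[{"wx":0,"wy":0,"wz":0,"tx":0,"ty":0,"tz":3,"gripper":-1},{"wx":0,"wy":0,"wz":0,"tx":0,"ty":0,"tz":6,"gripper":-1},{"wx":0,"wy":0,"wz":0,"tx":0,"ty":0,"tz":8,"gripper":-1},{"wx":0,"wy":0,"wz":0,"tx":0,"ty":0,"tz":10,"gripper":-1},{"wx":0,"wy":0,"wz":0,"tx":0,"ty":0,"tz":10,"gripper":-1}]' 2>&1|tail -5; python3 go.py .518 .225 .05 64
```

```text
tool_pos: [0.5155, 0.2235, 0.0421]
tool_rot: [-179.6, 0.4, 64.0]
force: [-1.4, -0.9, -0.6]
grip_width: 0.0003
grasp_force: 0.0
tool_pos: [0.5202, 0.2258, 0.0385]
tool_rot: [179.9, -0.0, 63.9]
force: [-0.7, -0.4, 0.0]
grip_width: 0.0004
grasp_force: 0.0
t [ -1.7  -1.6 -11.5] w [ 0.09 -0.05 -0.07] at [0.5202 0.2258 0.0385] [ 1.7991e+02 -5.0000e-02  6.3930e+01] F [-0.73 -0.44  0.03]
```

```bash
python3 -m creep '[{"wx":0,"wy":0,"wz":0,"tx":0,"ty":0,"tz":1,"gripper":-1},{"wx":0,"wy":0,"wz":0,"tx":0,"ty":0,"tz":2,"gripper":-1},{"wx":0,"wy":0,"wz":0,"tx":0,"ty":0,"tz":3,"gripper":-1},{"wx":0,"wy":0,"wz":0,"tx":0,"ty":0,"tz":3,"gripper":-1},{"wx":0,"wy":0,"wz":0,"tx":0,"ty":0,"tz":3,"gripper":-1}]' 2>&1|tail -5;  python3 -m creep '[{"wx":0,"wy":0,"wz":0,"tx":0,"ty":0,"tz":1,"gripper":-1},{"wx":0,"wy":0,"wz":0,"tx":0,"ty":0,"tz":2,"gripper":-1},{"wx":0,"wy":0,"wz":0,"tx":0,"ty":0,"tz":3,"gripper":-1},{"wx":0,"wy":0,"wz":0,"tx":0,"ty":0,"tz":3,"gripper":-1},{"wx":0,"wy":0,"wz":0,"tx":0,"ty":0,"tz":3,"gripper":-1}]' 2>&1|tail -5;
```

```text
tool_pos: [0.5201, 0.2259, 0.0364]
tool_rot: [179.9, 0.0, 63.9]
force: [-2.9, -1.2, 11.3]
grip_width: 0.0008
grasp_force: 5.6
tool_pos: [0.5201, 0.2259, 0.0361]
tool_rot: [179.9, 0.1, 63.9]
force: [-9.4, -5.6, 30.8]
grip_width: 0.0004
grasp_force: 15.4
```

Corner c is rigid: 31 N with the fingertip at 36.1 mm. Next is d.

```bash
python3 -m creep '[{"wx":0,"wy":0,"wz":0,"tx":0,"ty":0,"tz":-14,"gripper":-1},{"wx":0,"wy":0,"wz":0,"tx":-32,"ty":0,"tz":-16,"gripper":-1},{"wx":0,"wy":0,"wz":0,"tx":-66,"ty":0,"tz":-16,"gripper":-1},{"wx":0,"wy":0,"wz":0,"tx":-97,"ty":0,"tz":-14,"gripper":-1},{"wx":0,"wy":0,"wz":0,"tx":-97,"ty":0,"tz":-10,"gripper":-1}]' 2>&1|tail -5;  python3 -m creep '[{"wx":0,"wy":0,"wz":0,"tx":0,"ty":0,"tz":1,"gripper":-1},{"wx":0,"wy":0,"wz":0,"tx":0,"ty":0,"tz":3,"gripper":-1},{"wx":0,"wy":0,"wz":0,"tx":0,"ty":0,"tz":5,"gripper":-1},{"wx":0,"wy":0,"wz":0,"tx":0,"ty":0,"tz":7,"gripper":-1},{"wx":0,"wy":0,"wz":0,"tx":0,"ty":0,"tz":7,"gripper":-1}]' 2>&1|tail -5;python3 go.py .4752 .1388 .034 63.64
```

```text
tool_pos: [0.475, 0.1318, 0.0409]
tool_rot: [180.0, 0.4, 63.6]
force: [0.7, -0.2, -0.1]
grip_width: 0.0001
grasp_force: 0.0
tool_pos: [0.4775, 0.1401, 0.0362]
tool_rot: [180.0, 0.0, 64.1]
force: [-5.5, -2.2, 16.0]
grip_width: 0.0005
grasp_force: 7.9
t [-2.2 -1.6  2.2] w [0.02 0.03 0.42] at [0.4775 0.1401 0.0362] [1.7998e+02 3.0000e-02 6.4060e+01] F [-5.5  -2.24 16.01]
```

Corner d is rigid too: 16 N at 36.2 mm. Next is b, lifting over the end of the slides.

```bash
python3 -m creep '[{"wx":0,"wy":0,"wz":0,"tx":-2,"ty":0,"tz":-35,"gripper":-1},{"wx":0,"wy":0,"wz":0,"tx":-6,"ty":32,"tz":-40,"gripper":-1},{"wx":0,"wy":0,"wz":0,"tx":-6,"ty":66,"tz":-40,"gripper":-1},{"wx":0,"wy":0,"wz":0,"tx":-2,"ty":94,"tz":-28,"gripper":-1},{"wx":0,"wy":0,"wz":0,"tx":-2,"ty":94,"tz":-10,"gripper":-1}]' 2>&1|tail -5;  python3 -m creep '[{"wx":0,"wy":0,"wz":0,"tx":0,"ty":0,"tz":1,"gripper":-1},{"wx":0,"wy":0,"wz":0,"tx":0,"ty":0,"tz":3,"gripper":-1},{"wx":0,"wy":0,"wz":0,"tx":0,"ty":0,"tz":5,"gripper":-1},{"wx":0,"wy":0,"wz":0,"tx":0,"ty":0,"tz":7,"gripper":-1},{"wx":0,"wy":0,"wz":0,"tx":0,"ty":0,"tz":7,"gripper":-1}]' 2>&1|tail -5;python3 go.py .5612 .0961 .034 63.64
```

```text
tool_pos: [0.5682, 0.0935, 0.0461]
tool_rot: [179.6, -0.3, 63.7]
force: [-0.7, -0.4, 0.1]
grip_width: 0.0005
grasp_force: 0.0
tool_pos: [0.5601, 0.0963, 0.0379]
tool_rot: [180.0, 0.0, 64.0]
force: [-0.1, 1.0, 0.4]
grip_width: 0.0007
grasp_force: 0.0
t [0.3 1.  3.9] w [0.03 0.   0.39] at [0.5601 0.0963 0.0379] [179.97   0.    64.03] F [-0.07  1.    0.45]
```

```bash
python3 -m creep '[{"wx":0,"wy":0,"wz":0,"tx":0,"ty":0,"tz":2,"gripper":-1},{"wx":0,"wy":0,"wz":0,"tx":0,"ty":0,"tz":3,"gripper":-1},{"wx":0,"wy":0,"wz":0,"tx":0,"ty":0,"tz":4,"gripper":-1},{"wx":0,"wy":0,"wz":0,"tx":0,"ty":0,"tz":5,"gripper":-1},{"wx":0,"wy":0,"wz":0,"tx":0,"ty":0,"tz":5,"gripper":-1}]' 2>&1|tail -5;python3 go.py .5612 .0961 .034 63.64
```

```text
tool_pos: [0.5609, 0.0955, 0.033]
tool_rot: [179.9, -0.0, 63.9]
force: [0.5, 0.1, 5.2]
grip_width: 0.0008
grasp_force: 2.4
t [ 0.6  0.  -1. ] w [ 0.05 -0.02  0.3 ] at [0.5609 0.0955 0.033 ] [ 1.7995e+02 -2.0000e-02  6.3940e+01] F [0.51 0.1  5.17]
```

Corner b gives: 5.2 N at 33 mm. I'll press it 2 mm further, hold, then release.

```bash
python3 -m creep '[{"wx":0,"wy":0,"wz":0,"tx":0,"ty":0,"tz":1,"gripper":-1},{"wx":0,"wy":0,"wz":0,"tx":0,"ty":0,"tz":2,"gripper":-1},{"wx":0,"wy":0,"wz":0,"tx":0,"ty":0,"tz":2,"gripper":-1},{"wx":0,"wy":0,"wz":0,"tx":0,"ty":0,"tz":2,"gripper":-1},{"wx":0,"wy":0,"wz":0,"tx":0,"ty":0,"tz":2,"gripper":-1}]' 2>&1|tail -5;  python3 -m creep '[{"wx":0,"wy":0,"wz":0,"tx":0,"ty":0,"tz":-3,"gripper":-1},{"wx":0,"wy":0,"wz":0,"tx":0,"ty":0,"tz":-7,"gripper":-1},{"wx":0,"wy":0,"wz":0,"tx":0,"ty":0,"tz":-25,"gripper":-1},{"wx":0,"wy":0,"wz":0,"tx":0,"ty":0,"tz":-45,"gripper":-1},{"wx":0,"wy":0,"wz":0,"tx":0,"ty":0,"tz":-45,"gripper":-1}]' 2>&1|tail -5;
python3 - <<'E'
from go import *
p,d=optics.read_camera('top');W=cloud('top',d)
for k in pad:
    u=proj('top',[*T(q,tip[k]),.035]).astype(int);w=W[u[1]-3:u[1]+4,u[0]-3:u[0]+4,2];print(k,'tab z',np.median(w).round(3))
go(*T(q,pad['b']+[0,-.001]),.05,63.64)
E
```

```text
tool_pos: [0.561, 0.0954, 0.0316]
tool_rot: [179.9, 0.0, 63.9]
force: [-2.3, -0.7, 9.5]
grip_width: 0.0007
grasp_force: 4.8
tool_pos: [0.5625, 0.096, 0.0785]
tool_rot: [179.8, -0.1, 63.9]
force: [1.5, 0.4, -0.3]
grip_width: 0.0005
grasp_force: 0.0
a tab z 0.035
b tab z 0.161
c tab z 0.035
d tab z 0.189
t [-51.6 -26.9  26.8] w [ 0.16 -0.07  0.29] at [0.5616 0.0956 0.0769] [ 1.7984e+02 -7.0000e-02  6.3930e+01] F [-0.1  -0.64 -0.7 ]
```

```bash
python3 -m creep '[{"wx":0,"wy":0,"wz":0,"tx":-27,"ty":-13,"tz":0,"gripper":-1},{"wx":0,"wy":0,"wz":0,"tx":-54,"ty":-27,"tz":0,"gripper":-1},{"wx":0,"wy":0,"wz":0,"tx":-54,"ty":-27,"tz":15,"gripper":-1},{"wx":0,"wy":0,"wz":0,"tx":-54,"ty":-27,"tz":25,"gripper":-1},{"wx":0,"wy":0,"wz":0,"tx":-54,"ty":-27,"tz":25,"gripper":-1}]' 2>&1|tail -5;  python3 -m creep '[{"wx":0,"wy":0,"wz":0,"tx":0,"ty":0,"tz":3,"gripper":-1},{"wx":0,"wy":0,"wz":0,"tx":0,"ty":0,"tz":6,"gripper":-1},{"wx":0,"wy":0,"wz":0,"tx":0,"ty":0,"tz":9,"gripper":-1},{"wx":0,"wy":0,"wz":0,"tx":0,"ty":0,"tz":12,"gripper":-1},{"wx":0,"wy":0,"wz":0,"tx":0,"ty":0,"tz":14,"gripper":-1}]' 2>&1|tail -5;
python3 - <<'E'
from go import *
go(*T(q,pad['b']+[0,-.003]),.021,63.64)
E
```

```text
tool_pos: [0.5104, 0.0582, 0.0479]
tool_rot: [-179.8, 0.1, 63.9]
force: [-0.1, -1.3, 0.0]
grip_width: 0.0003
grasp_force: 0.0
tool_pos: [0.513, 0.0585, 0.0368]
tool_rot: [180.0, 0.1, 64.0]
force: [-2.4, -1.9, 4.4]
grip_width: 0.0003
grasp_force: 2.3
t [ 1.2  0.4 15.8] w [0.03 0.06 0.33] at [0.513  0.0585 0.0368] [1.7997e+02 6.0000e-02 6.3970e+01] F [-2.41 -1.86  4.43]
```

The tab is turning at 4.4 N. I'll keep pressing until it is flat.

```bash
python3 -m creep '[{"wx":0,"wy":0,"wz":0,"tx":0,"ty":0,"tz":3,"gripper":-1},{"wx":0,"wy":0,"wz":0,"tx":0,"ty":0,"tz":6,"gripper":-1},{"wx":0,"wy":0,"wz":0,"tx":0,"ty":0,"tz":9,"gripper":-1},{"wx":0,"wy":0,"wz":0,"tx":0,"ty":0,"tz":11,"gripper":-1},{"wx":0,"wy":0,"wz":0,"tx":0,"ty":0,"tz":11,"gripper":-1}]' 2>&1|tail -5;  python3 -m creep '[{"wx":0,"wy":0,"wz":0,"tx":0,"ty":0,"tz":1,"gripper":-1},{"wx":0,"wy":0,"wz":0,"tx":0,"ty":0,"tz":2,"gripper":-1},{"wx":0,"wy":0,"wz":0,"tx":0,"ty":0,"tz":3,"gripper":-1},{"wx":0,"wy":0,"wz":0,"tx":0,"ty":0,"tz":3,"gripper":-1},{"wx":0,"wy":0,"wz":0,"tx":0,"ty":0,"tz":3,"gripper":-1}]' 2>&1|tail -5
```

```text
tool_pos: [0.5127, 0.0592, 0.0251]
tool_rot: [-180.0, -0.0, 64.0]
force: [0.4, -0.7, 0.7]
grip_width: 0.0005
grasp_force: 0.2
tool_pos: [0.5125, 0.0591, 0.0224]
tool_rot: [180.0, -0.0, 63.9]
force: [-0.1, -0.3, 1.7]
grip_width: 0.0005
grasp_force: 0.7
```

```bash
python3 -m creep '[{"wx":0,"wy":0,"wz":0,"tx":0,"ty":0,"tz":1,"gripper":-1},{"wx":0,"wy":0,"wz":0,"tx":0,"ty":0,"tz":2,"gripper":-1},{"wx":0,"wy":0,"wz":0,"tx":0,"ty":0,"tz":2,"gripper":-1},{"wx":0,"wy":0,"wz":0,"tx":0,"ty":0,"tz":2,"gripper":-1}]' 2>&1|tail -5
```

```text
tool_pos: [0.5127, 0.0591, 0.022]
tool_rot: [180.0, 0.1, 63.9]
force: [-5.3, -1.8, 15.3]
grip_width: 0.0003
grasp_force: 7.8
```

The tab has reached its end stop: 22.0 mm and 15 N. I'll retract and check.

```bash
python3 -m creep '[{"wx":0,"wy":0,"wz":0,"tx":0,"ty":0,"tz":-20,"gripper":-1},{"wx":0,"wy":0,"wz":0,"tx":0,"ty":0,"tz":-60,"gripper":-1},{"wx":0,"wy":0,"wz":0,"tx":0,"ty":0,"tz":-100,"gripper":-1},{"wx":0,"wy":0,"wz":0,"tx":0,"ty":0,"tz":-140,"gripper":-1},{"wx":0,"wy":0,"wz":0,"tx":0,"ty":0,"tz":-180,"gripper":-1}]' 2>&1|tail -5;python3 -m creep '[{"wx":0,"wy":0,"wz":0,"tx":20,"ty":-30,"tz":-20,"gripper":-1},{"wx":0,"wy":0,"wz":0,"tx":40,"ty":-60,"tz":-40,"gripper":-1},{"wx":0,"wy":0,"wz":0,"tx":60,"ty":-90,"tz":-60,"gripper":-1},{"wx":0,"wy":0,"wz":0,"tx":80,"ty":-120,"tz":-80,"gripper":-1},{"wx":0,"wy":0,"wz":0,"tx":100,"ty":-150,"tz":-80,"gripper":-1}]' 2>&1|tail -5
python3 - <<'E'
from h import *
o=[]
for n,(u,v) in(('top',(272,178)),('side',(262,205))):
    p,d=optics.read_camera(n);o.append(cv2.resize(p[v-45:v+45,u-45:u+45],(400,400),interpolation=cv2.INTER_CUBIC))
cv2.imwrite('pics/end.png',np.hstack(o)[:,:,::-1]);print(get_obs()['time_s'])
E
```

```text
tool_pos: [0.5115, 0.0594, 0.2018]
tool_rot: [-179.9, 0.0, 64.0]
force: [1.4, 0.4, -0.7]
grip_width: 0.0004
grasp_force: 0.0
tool_pos: [0.4218, 0.2171, 0.2836]
tool_rot: [179.8, -0.2, 63.9]
force: [0.9, 0.4, 0.0]
grip_width: 0.0002
grasp_force: 0.0
10.8333
```

View pics/end.png

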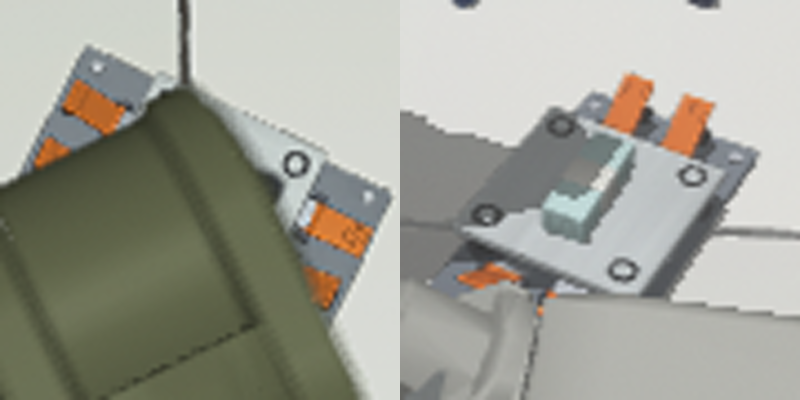

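The end picture shows ring b at full-picture px (293,170), where it was before. Tab b, at crop (338,228), now shows longer and lies flat; the other tabs stand and the slides are in place. One depth check, then I hand in.

```bash
python3 - <<'E'
from go import *
p,d=optics.read_camera('top');W=cloud('top',d)
for k in 'abd':
    c=T(q,np.array([np.sign(loc[k][0])*.022,np.sign(loc[k][1])*.107]));u=proj('top',[*c,.03]).astype(int);w=W[u[1]-1:u[1]+2,u[0]-1:u[0]+2,2];print(k,'outer tab z',np.median(w).round(3))
print(get_obs()['force'].round(1),env.sign_off())
E
```

```text
a outer tab z 0.044
b outer tab z 0.022
d outer tab z 0.044
the job is handed in; nothing more can be done
[ 0.5 -0.8  0.5] None
```

Corner b was the one that rocked (c and d were rigid, a was not pressed); I let it go, pressed its own shim tab flat (22 mm at the end stop), left the other three tabs standing and the plate and slides in place, and handed the job in with no verdict returned.

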